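# Clamp a shoe in the finishing jig

### The arm

A 6-joint arm with a two-finger parallel gripper is mounted at the origin on the work surface. World frame = base frame: x ahead of the robot, y to its left, z up, the work surface at z = 0. Lengths are in m, angles in rad, forces in N, time in s.
With the tool pointing down it reaches from about 0.225 to 0.875 m from the base axis. Payload 3.4 kg.
Tool frame: the origin (TCP) lies at the very end of the fingers, on their centre line; the grasp point (between the pads) lies manip.grip_point_offset behind it (manip.grip_point_offset is the distance from the TCP to the grasp point, in m); z points along the fingers, y is the line along which they close (so a half turn about z gives the same grasp; the last joint's range is limited). The gripper opens to 85 mm and grips with 20 to 120 N. Pads are 22 mm wide; open, the fingers measure 114 mm over their backs; the gripper's body (76 mm by 85 mm) begins 54 mm behind the grasp point. The pads swing forward as they close: fully open they stand 13 mm farther back than shut.
Start: joints at [1.034, 0.276, 1.505, -0, 1.361, -0.121], TCP at [0.232, 0.526, 0.231] pointing down, gripper open.
Joint ranges: [-2.89, 2.89], [-0.75, 2.08], [0.22, 2.7], [-1.18, 4.32], [0.11, 2.71], [-2.7, 2.7]. Speed limits (rad/s): [2.57, 2.57, 3.14, 3.14, 3.14, 3.14].

### API

Orientations are given as a unit quaternion [w, x, y, z].
In Python, from rig import manip gives the robot as it stands.
- The arm moves only by the shell command python3 -m pendant 'ROWS' [FORCE]. ROWS is JSON, a list of rows, each an object of numbers: "jaw": the opening, from -1 (shut) to 1 (fully open); "tx", "ty", "tz": the shift along the world's x, y, z in cm; "ax", "ay", "az": the turn, a rotation vector about the world's x, y, z in degrees. In form: [{"jaw": .., "tx": .., "ty": .., "tz": .., "ax": .., "ay": .., "az": ..}, ...]. A call has 1 to 10 rows; each row is the pose to reach, as a shift and turn from the pose commanded when the call began; what a row does not reach only later rows make up. A row lasts 1/8 s, in which the tool goes at most 62.5 mm and 10.7 degrees, less where a joint would pass 70% of its speed; a pose out of reach is approached as far as the arm can. A call with a gripper value outside its range is refused whole. The fingers move at their own pace and stop on an object; FORCE is the grip in N (left out, the last holds). Time passes only in rows, so rows that repeat a pose let the fingers close. It gives the time, the measured TCP pose, the force, the opening and the grip force at its end, in the units of the state.
- manip.get_state(): the state, without advancing time (a new reading comes with each control period).
- manip.get_image(name): name is "side" or "top" or "wrist"; returns a dict with "pixels" (480x640x3 uint8, blue, green, red), "depth" (480x640 float32, m along the optical axis (not along the pixel's ray), 0 where there is no reading), "fx", "fy", "cx", "cy" (pixels), "D" ([k1, k2, p1, p2, k3] as OpenCV has them; the pictures are not rectified), "pose" (4x4, takes a point from camera to world coordinates). Camera axes: x right, y down, z forward; pixel columns grow to the right and rows downward; lengths in m; the calibration is good to about 2 mm. A picture is of the moment at which its call begins.
- manip.sign_off(): hands the job in; it is judged then, once.
The state is a dict: "clock": time; "qpos": joint angles; "qd": joint speeds; "effort": joint torques, N m; "position": TCP position; "ee_rot": TCP orientation; "contact_force": force on the tool from outside, world axes, zero at the start; "moment": the same for the moment, N m; "width": finger opening in m; "gripper_force": force on a finger pad.
Only numpy, scipy, OpenCV 4.12 (cv2) and the standard library are available. Lean on these libraries where they do the work, as an engineer would, in place of code of your own. Each camera call takes 0.05 s, during which the arm holds its last target. There are 200 camera calls.

### The job

Get the shoe clamped in the jig: first take the little polish tin off the rail and stand it upright in the white tray, then free the red clamp knob, slide the blue heel stop up until it has pushed the shoe fully home against the toe block and sits snug against the heel, and lock the stop there by turning the knob clockwise until it is tight. Only then swing the hold-down bar over the shoe until it lies fully closed in its catch. Leave the other things on the bench and in the tray where they are.

Things in the scene. Friction and masses are not known exactly. Their poses are not given: they have to be found in the camera images.
- jig: Fixed shoe jig: wooden base (18 mm thick, 150 wide, x -330 to +170) with an aluminium rail strip 70 mm wide whose top (the bed) is 24 mm above the table. Origin: table height, on the rail centre line; +x runs from heel stop to toe block, z up. Toe block: wall 110 mm wide, 46 mm tall, face at x = +130, with two cork cheeks that funnel the toe to the centre line
- toe_wall (a point): Point on the bed at the foot of the toe block's face, on the centre line; axes as the jig's
- stop (a joint): Position of the blue heel stop along the rail, 0 (far end) to 0.18 m, growing towards the toe. The stop is a block 66 mm long, 56 mm wide, its top 50 mm above the bed; it cannot slide while the knob is tight and slides with about 3 N when it is free
- stop_face (a point): Centre of the heel stop's black front face (66 mm wide), 30 mm above the bed; x ahead, towards the heel. Two 10 mm lips stand out at its sides, 60 mm apart inside. The knob's axis lies 40 mm behind it
- knob (a joint): Clamp knob on top of the stop: 0 = fully loose, grows clockwise seen from above, 1.4 rad = end of travel. It begins to bite at 0.8; below 0.6 the stop is free, above 1.1 it is tight
- knob_grip (a point): Middle of the knob's red bar grip (52 mm long along this point's x, 14 mm thick along y, 26 mm tall: 13 mm above and below this point), on the knob's axis, 70 mm above the bed. The bar makes +0.7 rad with the jig's x at joint 0 and turns with the joint to -0.7 rad at 1.4
- latch (a joint): Hold-down bar: 0 = lying closed in its fork catch across the shoe, grows as it is raised, about 1.57 = upright, 1.9 = leaning back. A stiff hinge: it stays where it is left; about 2 N at the end moves it
- latch_tip (a point): Point on the bar's axis 125 mm from its hinge (bar: steel, 12 mm square, 153 mm long from the hinge, with a 24 mm red ball centred 158 mm from the hinge). y points outwards along the bar, z is its upper side when closed
- latch_hinge (a point): Axis of the bar's hinge, which runs along the jig's x; on a post at the jig's x = +35 mm, y = -66 mm, 94 mm above the table. The catch stands opposite at y = +64 mm (fork cheeks up to 104 mm above the table). Closed, the bar lies along the jig's +y at 94 mm
- shoe: Loose dark red shoe on a yellow last, 220 mm long, 72 mm wide at the ball, 56 mm at the heel, 76 mm high at the heel and falling to 20 mm at the toe, about 450 g. Origin: middle of the underside; x to the toe, z up. Stands on the bed between heel stop and toe block
- shoe_toe (a point): Tip of the shoe's toe, 10 mm above the underside
- shoe_heel (a point): Rearmost point of the shoe's heel, 30 mm above the underside
- tin: Polish tin with a green lid, 45 mm diameter, 34 mm tall, about 90 g, standing on the bed between the shoe's heel and the stop. Origin: centre of its underside
- tray: Fixed open white tray, 180 (x) x 120 (y) x 30 mm, walls and floor 5 mm. Origin: centre of its underside at table height. A thread spool stands near its +x end
- spool_tray: Bystander: orange thread spool, 28 mm diameter, 36 mm tall, standing in the tray; origin at its underside
- spool_jig: Bystander: small green thread spool, 18 mm diameter, 26 mm tall, standing on the jig's wooden base beside the rail; origin at its underside
- shoe2: Bystander: the other shoe of the pair, same size, on the table; origin middle of the underside
- screwdriver: Bystander: red-handled screwdriver, 190 mm, lying on the table along its x, about 30 mm tall
- glue: Bystander: white glue bottle, 52 mm diameter, 120 mm tall; origin at its underside
- tape: Bystander: roll of yellow tape lying flat, 90 mm diameter, 22 mm tall; origin at its underside
- cone: Bystander: blue thread cone, 60 mm diameter at the foot, 112 mm tall; origin at its underside
Mind the look-alikes: they are no part of the job. What is meant by the tin is not purple, and is the larger of those in its own colour. Of the things that look like the tray, the larger one is meant.

How it is judged:
On the way, in this order (a step that is already met when the one before it is completed fails the run):
1. the tin stands in the tray (x of tin in the frame of tray between -0.085 and 0.085 m and y of tin in the frame of tray between -0.055 and 0.055 m and z of tin in the frame of tray below 0.012 m and angle between tin's own z axis and vertical below 0.2 rad), for 0.2 s.
2. with the knob freed, the stop has pushed the shoe home (value of joint knob below 0.6 rad and x of shoe_toe in the frame of toe_wall above -0.005 m and z of shoe_toe in the frame of toe_wall below 0.02 m and angle between shoe's own z axis and vertical below 0.1 rad and angle between the x axis of shoe and the x axis of jig, either way round below 0.15 rad and x of shoe_heel in the frame of stop_face between -0.005 and 0.005 m), for 0.2 s.
3. the knob is tight with the shoe home (value of joint knob above 1.08 rad and x of shoe_toe in the frame of toe_wall above -0.005 m and z of shoe_toe in the frame of toe_wall below 0.02 m and angle between shoe's own z axis and vertical below 0.1 rad and angle between the x axis of shoe and the x axis of jig, either way round below 0.15 rad and x of shoe_heel in the frame of stop_face between -0.005 and 0.005 m), for 0.2 s.
4. the hold-down bar is closed (value of joint latch below 0.07 rad), for 0.2 s.
At the end, for the whole second after the job is handed in: Tin upright (0.2 rad) on the tray floor; shoe upright and straight (0.15 rad) with its toe within 5 mm of the toe block; stop face within 5 mm of the heel; knob tight (over 1.08 rad); hold-down bar closed (under 0.07 rad); shoe and tin at rest (all of step 1 and all of step 3 and value of joint latch below 0.07 rad and linear speed of each of tin, shoe below 0.02 m/s); the robot touches nothing.
It fails at once if a thread spool moved more than 30 mm (distance of any of spool_tray, spool_jig from where it was at the start of the episode above 0.03 m).
It fails at once if the other shoe or the screwdriver moved more than 30 mm (distance of any of shoe2, screwdriver from where it was at the start of the episode above 0.03 m).
It fails at once if the glue, tape or thread cone moved more than 30 mm (distance of any of glue, tape, cone from where it was at the start of the episode above 0.03 m).
It also fails if it takes over 69 s, if anything falls off the work surface, if the arm or the gripper's body presses on something with over 40 N, if the wrist force passes 120 N, or if a joint passes its speed limit or range.

## Working session

There is one attempt and no reset: what is moved stays moved. The work goes in short steps, Python scripts to look and compute and a shell command to move; the robot and the scene stay as the last step left them, time stands still between calls to the robot, and variables do not carry over. Pictures are saved under pics/ and viewed, at most 10 in all, crops included, and the job is handed in when it is done.

```bash
ls; mkdir -p pics
python3 - <<'E'
from rig import manip
import cv2,numpy as np,pickle
s=manip.get_state();print(s, manip.grip_point_offset)
d={}
for n in("side","top","wrist"):
    d[n]=manip.get_image(n);cv2.imwrite(f"pics/{n}0.png",d[n]["pixels"]);print(n,np.round(d[n]["pose"],3).tolist(),d[n]["fx"],d[n]["cx"],d[n]["cy"],d[n]["D"])
pickle.dump(d,open("d0.pkl","wb"))
E
```

```text
pics
{'clock': 0.0, 'qpos': array([ 1.03400357e+00,  2.76607900e-01,  1.50612225e+00,  2.58449936e-06,
        1.36064743e+00, -1.20987044e-01]), 'qd': array([ 0.00023548, -0.00104502, -0.00068371,  0.00062225,  0.00215164,
        0.00212734]), 'effort': array([-9.23202679e-04, -4.16788673e+01, -2.45800066e+01, -2.81278144e-04,
        1.11676924e-02,  1.73088517e-05]), 'position': array([0.23199632, 0.52557082, 0.23043665]), 'ee_rot': array([-2.89454361e-04,  2.06408554e-01,  9.78465489e-01, -8.44218825e-04]), 'contact_force': array([ 0.57434951,  0.3045932 , -0.73387816]), 'moment': array([-0.02114414, -0.01422769,  0.01821055]), 'gripper_force': 0.0, 'width': 0.08540272252356547} 0.0187
side [[0.693, -0.515, 0.504, 0.088], [-0.721, -0.485, 0.494, -0.489], [-0.01, -0.706, -0.708, 0.704], [0.0, 0.0, 0.0, 1.0]] 468.1534348702756 318.71787200668473 243.85726565591162 [0.03069213 0.         0.         0.         0.        ]
top [[-0.009, -0.985, 0.173, 0.365], [-0.999, 0.015, 0.038, -0.056], [-0.04, -0.172, -0.984, 0.935], [0.0, 0.0, 0.0, 1.0]] 440.72405582805453 317.3627058923003 240.65220427894315 [-0.04942561  0.          0.          0.          0.        ]
wrist [[0.405, 0.87, 0.282, 0.159], [0.914, -0.384, -0.127, 0.558], [-0.002, 0.309, -0.951, 0.373], [0.0, 0.0, 0.0, 1.0]] 361.94126026614384 318.3771613872492 241.67803727681442 [-0.01929267  0.          0.          0.          0.        ]
```

View pics/top0.png

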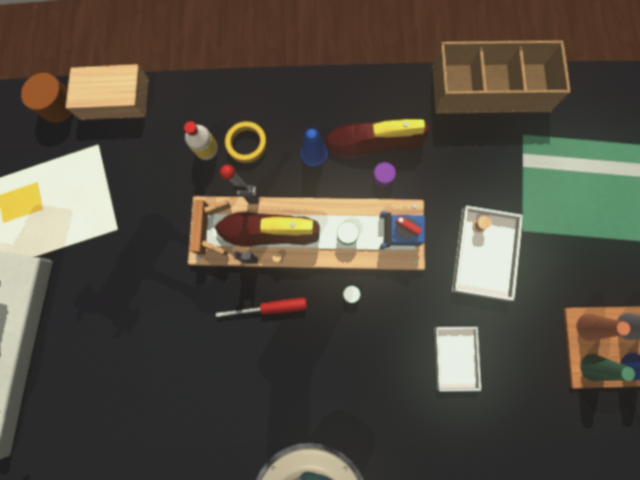

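View pics/side0.png

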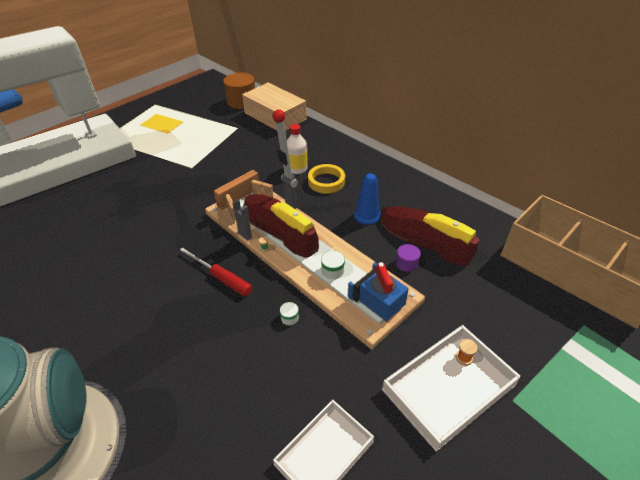

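Top view (640x480): shoe on rail (270,229), tin candidates: on rail with green rim (347,232), a smaller green-rimmed one on the bench (351,294), purple (385,173). Tray candidates: large (488,252), small (458,358). Stop at (405,230), raised bar with ball at (228,172). In the side view: rail tin (333,264), small tin (289,313), purple (408,258), large tray (450,383), small tray (324,448), ball (279,116), knob (385,277). Choice: the rail tin and the large tray; check by crop.

```bash
cat > h.py <<'E'
import numpy as np,cv2,pickle
def rays(im,uv):
    K=np.array([[im["fx"],0,im["cx"]],[0,im["fy"],im["cy"]],[0,0,1]])
    p=cv2.undistortPoints(np.asarray(uv,float).reshape(-1,1,2),K,np.asarray(im["D"],float))[:,0]
    return np.c_[p,np.ones(len(p))]
def world(im,uv,z=None):
    "from depth; uv int pixels"
    uv=np.asarray(uv).reshape(-1,2);d=im["depth"][uv[:,1].astype(int),uv[:,0].astype(int)]
    return (rays(im,uv)*d[:,None])@im["pose"][:3,:3].T+im["pose"][:3,3]
def cloud(im):
    v,u=np.mgrid[0:480,0:640];P=world(im,np.c_[u.ravel(),v.ravel()]).reshape(480,640,3);P[im["depth"]==0]=np.nan;return P
def tri(ims,uvs):
    A=np.zeros((3,3));b=np.zeros(3)
    L=[]
    for im,uv in zip(ims,uvs):
        r=im["pose"][:3,:3]@rays(im,[uv])[0];r/=np.linalg.norm(r);M=np.eye(3)-np.outer(r,r);c=im["pose"][:3,3];A+=M;b+=M@c;L.append((M,c))
    x=np.linalg.solve(A,b);return x,[np.linalg.norm(M@(x-c)) for M,c in L]
def hsv(im): return cv2.cvtColor(im["pixels"],cv2.COLOR_BGR2HSV)
E
python3 - <<'E'
from h import *
d=pickle.load(open("d0.pkl","rb"));t,s=d["top"],d["side"]
a=cv2.resize(t["pixels"][150:310,300:440],None,fx=2.8,fy=2.8,interpolation=3);b=cv2.resize(s["pixels"][230:340,260:430],None,fx=2.3,fy=4.07,interpolation=3)
cv2.imwrite("pics/crop.png",np.hstack([a,b[:a.shape[0]]]))
P={k:cloud(d[k]) for k in("top","side")}
np.set_printoptions(precision=4,suppress=True)
for nm,im,B,z0,z1 in (("railtin",t,(330,215,365,250),.05,.075),("smalltin",t,(338,280,365,310),.01,.06),("spooltray",t,(470,212,498,235),.03,.06)):
    for k in("top","side"):
        C=P[k].reshape(-1,3)
        if k=="top": c0=np.nanmedian(P[k][B[1]+12:B[3]-12,B[0]+12:B[2]-12].reshape(-1,3),0)
        q=C[(np.linalg.norm(C[:,:2]-c0[:2],axis=1)<.035)&(C[:,2]>z0)&(C[:,2]<z1)]
        zt=np.percentile(q[:,2],90);q2=q[abs(q[:,2]-zt)<.004]
        print(nm,k,c0,"top z",zt,len(q2),"mid",(q2.min(0)+q2.max(0))/2,"ext",np.ptp(q2,0))
for n,uv in {"tray":(480,265),"trayrimL":(457,250),"bed":(320,232),"bed2":(372,232),"wood":(320,262),"table":(320,350)}.items(): print(n,world(t,uv)[0])
for k,im in(("top",t),("side",s)):
    H=hsv(im);C=P[k]
    red=((H[...,0]<8)|(H[...,0]>172))&(H[...,1]>170)&(H[...,2]>110)
    n,l,st,ce=cv2.connectedComponentsWithStats(red.astype(np.uint8))
    for i in range(1,n):
        if st[i,4]>25:
            q=C[l==i];print(k,"red",ce[i],st[i,4],np.nanmedian(q,0),np.nanmin(q,0),np.nanmax(q,0))
E
```

```text
railtin top [ 0.5355 -0.0826  0.0575] top z 0.0594326131563558 340 mid [ 0.5364 -0.0837  0.0588] ext [0.0434 0.0427 0.0066]
railtin side [ 0.5355 -0.0826  0.0575] top z 0.06014847435382607 341 mid [ 0.5372 -0.0839  0.059 ] ext [0.0451 0.0472 0.0055]
smalltin top [ 0.4122 -0.0892  0.025 ] top z 0.0268547400256016 185 mid [ 0.4133 -0.0902  0.0258] ext [0.0307 0.0308 0.0058]
smalltin side [ 0.4122 -0.0892  0.025 ] top z 0.027296195062967488 238 mid [ 0.4142 -0.0906  0.0265] ext [0.033  0.0346 0.0059]
  return np.nanmean(a, axis, out=out, keepdims=keepdims)
Traceback (most recent call last):
IndexError: index -1 is out of bounds for axis 0 with size 0
```

View pics/crop.png

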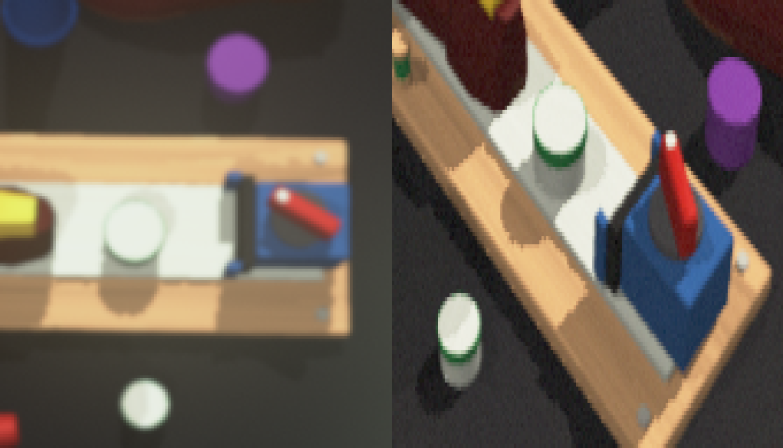

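The crop confirms it: the rail tin (crop (133,228)/(560,125)) is the bigger green-rimmed one, 45 mm across with its top at 59 mm. The knob bar slants towards the heel stop's tight position.

```bash
python3 - <<'E' 2>/dev/null
from h import *
d=pickle.load(open("d0.pkl","rb"));t,s=d["top"],d["side"]
P={k:cloud(d[k]) for k in("top","side")}
np.set_printoptions(precision=4,suppress=True)
for n,uv in {"tray":(480,265),"spool":(484,221),"bed":(326,225),"wood":(340,262),"table":(320,350)}.items(): print(n,world(t,uv)[0])
def pr(k,n,m):
    q=P[k][m];q=q[~np.isnan(q[:,0])];print(k,n,len(q),np.median(q,0),q.min(0),q.max(0)) if len(q) else 0;return q
for k,im in(("top",t),("side",s)):
    H=hsv(im);C=P[k];h,S,V=H[...,0],H[...,1],H[...,2];z=C[...,2]
    red=((h<8)|(h>172))&(S>150)&(V>100)
    n,l,st,ce=cv2.connectedComponentsWithStats(red.astype(np.uint8))
    for i in range(1,n):
        if st[i,4]>25: print(ce[i]); pr(k,"red",l==i)
    q=pr(k,"knob top",red&(z>.09)&(C[...,1]<-.1)&(C[...,0]>.4)); 
    c,(w,hh),a=cv2.minAreaRect((q[:,:2]*1000).astype(np.float32));print("knob",c,w,hh,a)
    # box of wood base at z 18
    inx=(C[...,0]>.42)&(C[...,0]<.68)&(C[...,1]<.3)&(C[...,1]>-.27)
    q=pr(k,"wood",inx&(abs(z-.018)<.004)&(h>8)&(h<25)&(S>60))
    r=cv2.minAreaRect((q[:,:2]*1000).astype(np.float32));print(r,cv2.boxPoints(r).round(1).tolist())
    m=(C[...,1]<-.24)&(C[...,1]>-.42)&(C[...,0]>.38)&(C[...,0]<.63)&(S<60)&(V>90)&(z>.02)&(z<.036)
    q=pr(k,"trayrim",m);r=cv2.minAreaRect((q[:,:2]*1000).astype(np.float32));print(r,cv2.boxPoints(r).round(1).tolist())
    pr(k,"yellow last",inx&(h>22)&(h<34)&(S>150)&(z>.06))
    q=pr(k,"shoe",inx&((h<8)|(h>172))&(S>80)&(V<100)&(z>.03)&(C[...,1]>-.06)&(C[...,0]<.6)&(C[...,0]>.48))
    q=pr(k,"stop blue",inx&(h>100)&(h<125)&(S>120)&(z>.066)&(C[...,0]<.6))
    r=cv2.minAreaRect((q[:,:2]*1000).astype(np.float32));print(r,cv2.boxPoints(r).round(1).tolist())
    pr(k,"spool jig",(C[...,0]<.53)&(C[...,0]>.44)&(C[...,1]<.08)&(C[...,1]>-.02)&(z>.035)&(z<.048)&(h<30))
E
```

```text
tray [ 0.4703 -0.3621  0.007 ]
spool [ 0.5574 -0.3656  0.0411]
bed [ 0.558  -0.0396  0.0234]
wood [ 0.4794 -0.0679  0.0194]
table [ 0.2988 -0.0237 -0.0004]
[189.5726 126.8468]
top red 124 [0.7441 0.2306 0.1191] [ 0.7323  0.2187 -0.0054] [0.8165 0.2853 0.1237]
[226.519  170.8861]
top red 158 [0.6002 0.1164 0.2592] [ 0.5901  0.1067 -0.0028] [0.7082 0.1906 0.265 ]
[253.7387 223.8468]
top red 111 [0.5517 0.1036 0.078 ] [0.5361 0.0946 0.0729] [0.5661 0.1149 0.0824]
[410.7685 226.1667]
top red 107 [ 0.5354 -0.2035  0.1057] [ 0.5239 -0.2187  0.1006] [ 0.5482 -0.1866  0.1101]
[283.3767 304.9165]
top red 515 [0.3914 0.0506 0.023 ] [ 0.3774  0.0035 -0.0036] [0.4083 0.1031 0.0312]
top knob top 107 [ 0.5354 -0.2035  0.1057] [ 0.5239 -0.2187  0.1006] [ 0.5482 -0.1866  0.1101]
knob (536.1392822265625, -203.80642700195312) 35.427650451660156 11.288694381713867 57.99911117553711
top wood 7059 [ 0.5076 -0.0273  0.0174] [ 0.4629 -0.2479  0.014 ] [0.6295 0.2567 0.022 ]
((546.218505859375, 4.574981689453125), (501.5336608886719, 150.52207946777344), 87.97026824951172) [[462.1000061035156, -243.399993896
[... 2354 characters left out ...]
450.70001220703125], [597.5999755859375, -332.70001220703125], [417.6000061035156, -300.8999938964844]]
side yellow last 596 [0.5386 0.0277 0.0959] [ 0.5294 -0.0151  0.0804] [0.5588 0.0892 0.1026]
side shoe 1734 [0.5269 0.0611 0.0602] [ 0.5154 -0.0284  0.03  ] [0.5987 0.188  0.2499]
side stop blue 592 [ 0.5241 -0.2201  0.0741] [ 0.5059 -0.2372  0.066 ] [ 0.5776 -0.152   0.0812]
((540.558349609375, -194.92919921875), (83.85574340820312, 71.57145690917969), 88.21324157714844) [[503.5, -235.6999969482422], [575.0, -238.0], [577.5999755859375, -154.10000610351562], [506.1000061035156, -151.89999389648438]]
side spool jig 181 [0.5195 0.0521 0.0431] [ 0.4813 -0.0198  0.035 ] [0.5286 0.0768 0.0478]
```

Measured: jig x axis points at 87.9° in world, origin about (0.550, 0.084). Tin is at (0.537, -0.084), top 0.059. Knob is at (0.537, -0.203), bar at 57.5° (joint about 1.23, tight). Tray centre is (0.496, -0.375), x axis at -10.3°, spool near its +x end. Ball is at (0.600, 0.114, 0.255). The sizes and heights match the text. Moving above the tin with the jaws across the rail.

```bash
python3 -m pendant '[{"jaw":1,"tx":5,"ty":-10,"tz":0,"az":-10},{"jaw":1,"tx":8,"ty":-16,"tz":0,"az":-20},{"jaw":1,"tx":11,"ty":-22,"tz":0,"az":-30},{"jaw":1,"tx":14,"ty":-28,"tz":0,"az":-40},{"jaw":1,"tx":17,"ty":-34,"tz":0,"az":-50},{"jaw":1,"tx":20,"ty":-40,"tz":-2,"az":-60},{"jaw":1,"tx":23,"ty":-46,"tz":-4,"az":-68},{"jaw":1,"tx":26,"ty":-52,"tz":-6,"az":-68},{"jaw":1,"tx":28.5,"ty":-57,"tz":-7,"az":-68},{"jaw":1,"tx":30.5,"ty":-61,"tz":-7,"az":-68}]' 40
python3 -m pendant '[{"jaw":1},{"jaw":1}]'
python3 - <<'E'
from rig import manip
from h import *
w=manip.get_image("wrist");pickle.dump(w,open("w1.pkl","wb"));cv2.imwrite("pics/w1.png",w["pixels"])
s=manip.get_state();print(s["position"],s["ee_rot"],s["qpos"])
C=cloud(w);q=C[(np.linalg.norm(C[...,:2]-[.537,-.084],axis=2)<.04)&(C[...,2]>.054)&(C[...,2]<.066)];print(len(q),(q.min(0)+q.max(0))/2,np.ptp(q,0),np.median(q,0))
E
```

```text
[0.23208916 0.52573916 0.23076104] [-1.72659617e-04  2.06382149e-01  9.78471302e-01 -5.37740776e-04] [ 1.03402938e+00  2.76361321e-01  1.50566124e+00 -2.10253921e-05
  1.36069946e+00 -1.21010373e-01]invalid input at $[0]: expected keys jaw, tx, ty, tz, ax, ay, az
invalid input at $[0]: expected keys jaw, tx, ty, tz, ax, ay, az
Traceback (most recent call last):
ValueError: zero-size array to reduction operation minimum which has no identity
```

View pics/w1.png

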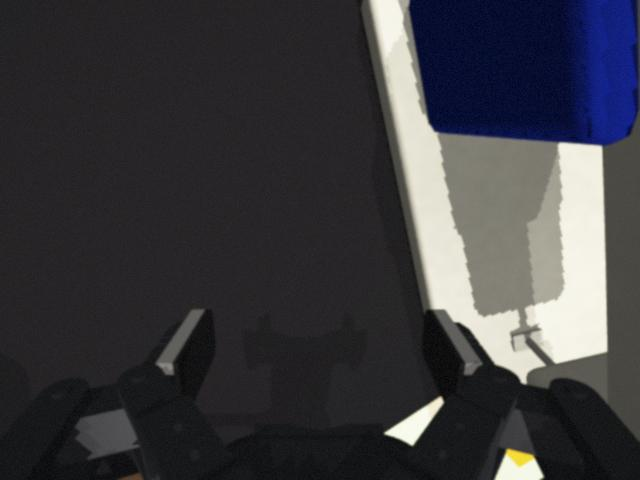

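The moves were refused because every key is required. This wrist view still shows the start: sewing machine at upper right (500,100), clear of the way out.

```bash
python3 -m pendant '[{"jaw":1,"tx":3,"ty":-5,"tz":0,"ax":0,"ay":0,"az":0},{"jaw":1,"tx":6,"ty":-11,"tz":0,"ax":0,"ay":0,"az":-10},{"jaw":1,"tx":9,"ty":-17,"tz":0,"ax":0,"ay":0,"az":-20},{"jaw":1,"tx":12,"ty":-23,"tz":0,"ax":0,"ay":0,"az":-30},{"jaw":1,"tx":15,"ty":-29,"tz":0,"ax":0,"ay":0,"az":-40},{"jaw":1,"tx":18,"ty":-35,"tz":0,"ax":0,"ay":0,"az":-50},{"jaw":1,"tx":21,"ty":-41,"tz":-2,"ax":0,"ay":0,"az":-60},{"jaw":1,"tx":24,"ty":-47,"tz":-4,"ax":0,"ay":0,"az":-68},{"jaw":1,"tx":27,"ty":-53,"tz":-6,"ax":0,"ay":0,"az":-68},{"jaw":1,"tx":30.5,"ty":-61,"tz":-7,"ax":0,"ay":0,"az":-68}]' 40
python3 -m pendant '[{"jaw":1,"tx":0,"ty":0,"tz":0,"ax":0,"ay":0,"az":0}]'
python3 - <<'E'
from rig import manip
from h import *
w=manip.get_image("wrist");pickle.dump(w,open("w1.pkl","wb"));cv2.imwrite("pics/w1.png",w["pixels"])
s=manip.get_state();print(s["position"],s["ee_rot"],s["qpos"])
C=cloud(w);q=C[(np.linalg.norm(C[...,:2]-[.537,-.084],axis=2)<.04)&(C[...,2]>.054)&(C[...,2]<.066)];print(len(q))
if len(q): print((q.min(0)+q.max(0))/2,np.ptp(q,0),np.median(q,0))
E
```

```text
clock: 1.45
position: [0.509, -0.0234, 0.1723]
ee_rot: [-0.0, 0.718, 0.696, -0.0]
contact_force: [0.7, 1.0, -0.1]
width: 0.0855
gripper_force: 0.0
clock: 1.58
position: [0.5101, -0.0256, 0.1719]
ee_rot: [0.0, 0.72, 0.694, -0.001]
contact_force: [-1.3, 0.5, -0.5]
width: 0.0856
gripper_force: 0.0
[ 0.50892612 -0.02335008  0.17228978] [-7.34367556e-04  7.19612967e-01  6.94374860e-01 -4.37712612e-04] [-1.82598601e-01  2.20796505e-01  1.73580837e+00  1.53158683e-04
  1.18669171e+00 -1.46962134e-01]
2334
[ 0.53671778 -0.08306961  0.05710406] [0.04443991 0.04569653 0.00620378] [ 0.5366141  -0.08166086  0.05772338]
```

```bash
python3 -m pendant '[{"jaw":1,"tx":2.7,"ty":-5.8,"tz":0,"ax":0,"ay":0,"az":0},{"jaw":1,"tx":2.7,"ty":-5.8,"tz":-2,"ax":0,"ay":0,"az":0},{"jaw":1,"tx":2.7,"ty":-5.8,"tz":-5,"ax":0,"ay":0,"az":0},{"jaw":1,"tx":2.7,"ty":-5.8,"tz":-8,"ax":0,"ay":0,"az":0},{"jaw":1,"tx":2.7,"ty":-5.8,"tz":-11,"ax":0,"ay":0,"az":0},{"jaw":1,"tx":2.7,"ty":-5.8,"tz":-14.2,"ax":0,"ay":0,"az":0},{"jaw":1,"tx":2.7,"ty":-5.8,"tz":-14.2,"ax":0,"ay":0,"az":0},{"jaw":1,"tx":2.7,"ty":-5.8,"tz":-14.2,"ax":0,"ay":0,"az":0}]'
```

```text
clock: 2.62
position: [0.5364, -0.0789, 0.0323]
ee_rot: [0.001, 0.718, 0.696, 0.0]
contact_force: [-0.2, 0.1, 0.2]
width: 0.0856
gripper_force: 0.0
```

```bash
python3 -m pendant '[{"jaw":1,"tx":0,"ty":-0.4,"tz":-0.2,"ax":0,"ay":0,"az":0},{"jaw":1,"tx":0,"ty":-0.4,"tz":-0.2,"ax":0,"ay":0,"az":0},{"jaw":-1,"tx":0,"ty":-0.4,"tz":-0.2,"ax":0,"ay":0,"az":0},{"jaw":-1,"tx":0,"ty":-0.4,"tz":-0.2,"ax":0,"ay":0,"az":0},{"jaw":-1,"tx":0,"ty":-0.4,"tz":-0.2,"ax":0,"ay":0,"az":0},{"jaw":-1,"tx":0,"ty":-0.4,"tz":-0.2,"ax":0,"ay":0,"az":0},{"jaw":-1,"tx":0,"ty":-0.4,"tz":-0.2,"ax":0,"ay":0,"az":0},{"jaw":-1,"tx":0,"ty":-0.4,"tz":-0.2,"ax":0,"ay":0,"az":0}]' 40
```

```text
clock: 3.62
position: [0.536, -0.0837, 0.0295]
ee_rot: [0.0, 0.718, 0.696, 0.0]
contact_force: [-0.7, 0.6, 4.9]
width: 0.0428
gripper_force: 40.8
```

```bash
python3 -m pendant '[{"jaw":-1,"tx":0,"ty":0,"tz":4,"ax":0,"ay":0,"az":0},{"jaw":-1,"tx":0,"ty":0,"tz":9,"ax":0,"ay":0,"az":0},{"jaw":-1,"tx":0,"ty":0,"tz":12,"ax":0,"ay":0,"az":0},{"jaw":-1,"tx":-1.5,"ty":-5,"tz":12,"ax":0,"ay":0,"az":-2},{"jaw":-1,"tx":-3,"ty":-11,"tz":12,"ax":0,"ay":0,"az":-4},{"jaw":-1,"tx":-4.5,"ty":-17,"tz":12,"ax":0,"ay":0,"az":-6},{"jaw":-1,"tx":-6,"ty":-23,"tz":12,"ax":0,"ay":0,"az":-8},{"jaw":-1,"tx":-7.2,"ty":-28.6,"tz":10,"ax":0,"ay":0,"az":-8},{"jaw":-1,"tx":-7.2,"ty":-28.6,"tz":6,"ax":0,"ay":0,"az":-8},{"jaw":-1,"tx":-7.2,"ty":-28.6,"tz":4,"ax":0,"ay":0,"az":-8}]'
```

```text
clock: 4.88
position: [0.4617, -0.3692, 0.0659]
ee_rot: [-0.003, 0.766, 0.643, -0.0]
contact_force: [-0.0, 0.5, -0.5]
width: 0.0428
gripper_force: 41.1
```

```bash
python3 -m pendant '[{"jaw":-1,"tx":0,"ty":0,"tz":0,"ax":0,"ay":0,"az":0},{"jaw":-1,"tx":0,"ty":0,"tz":0,"ax":0,"ay":0,"az":0}]'
```

```text
clock: 5.12
position: [0.4642, -0.3698, 0.0696]
ee_rot: [0.0, 0.765, 0.644, 0.0]
contact_force: [-0.7, -0.0, -0.5]
width: 0.0429
gripper_force: 41.1
```

```bash
python3 -m pendant '[{"jaw":-1,"tx":0,"ty":0,"tz":-2,"ax":0,"ay":0,"az":0},{"jaw":-1,"tx":0,"ty":0,"tz":-4,"ax":0,"ay":0,"az":0},{"jaw":-1,"tx":0,"ty":0,"tz":-5.3,"ax":0,"ay":0,"az":0},{"jaw":-1,"tx":0,"ty":0,"tz":-5.8,"ax":0,"ay":0,"az":0},{"jaw":-1,"tx":0,"ty":0,"tz":-5.9,"ax":0,"ay":0,"az":0},{"jaw":-1,"tx":0,"ty":0,"tz":-5.9,"ax":0,"ay":0,"az":0}]'
```

```text
clock: 5.88
position: [0.4642, -0.3701, 0.0108]
ee_rot: [0.001, 0.765, 0.644, 0.0]
contact_force: [-0.2, -0.2, -1.6]
width: 0.0428
gripper_force: 41.3
```

```bash
python3 -m pendant '[{"jaw":0.4,"tx":0,"ty":0,"tz":0,"ax":0,"ay":0,"az":0},{"jaw":0.4,"tx":0,"ty":0,"tz":0,"ax":0,"ay":0,"az":0},{"jaw":0.4,"tx":0,"ty":0,"tz":0,"ax":0,"ay":0,"az":0},{"jaw":0.4,"tx":0,"ty":0,"tz":3,"ax":0,"ay":0,"az":0},{"jaw":0.4,"tx":0,"ty":0,"tz":8,"ax":0,"ay":0,"az":0},{"jaw":0.7,"tx":0,"ty":0,"tz":14,"ax":0,"ay":0,"az":0},{"jaw":0.7,"tx":3,"ty":6,"tz":15,"ax":0,"ay":0,"az":-8},{"jaw":0.7,"tx":5,"ty":11,"tz":15,"ax":0,"ay":0,"az":-16},{"jaw":0.7,"tx":7.5,"ty":16.8,"tz":15,"ax":0,"ay":0,"az":-22.7},{"jaw":0.7,"tx":7.5,"ty":16.8,"tz":15,"ax":0,"ay":0,"az":-22.7}]'
python3 -m pendant '[{"jaw":0.7,"tx":0,"ty":0,"tz":0,"ax":0,"ay":0,"az":0},{"jaw":0.7,"tx":0,"ty":0,"tz":0,"ax":0,"ay":0,"az":0}]'
python3 - <<'E'
from rig import manip
from h import *
np.set_printoptions(precision=4,suppress=True)
w=manip.get_image("wrist");t=manip.get_image("top");s=manip.get_image("side");pickle.dump(dict(wrist=w,top=t,side=s),open("d2.pkl","wb"))
cv2.imwrite("pics/w2.png",w["pixels"])
for n,im in(("wrist",w),("top",t),("side",s)):
    C=cloud(im);q=C[(np.linalg.norm(C[...,:2]-[.464,-.37],axis=2)<.04)&(C[...,2]>.031)&(C[...,2]<.055)]
    print(n,"tin",len(q), *( [(q.min(0)+q.max(0))/2,np.ptp(q,0),np.percentile(q[:,2],80)] if len(q) else []))
    H=hsv(im);red=((H[...,0]<8)|(H[...,0]>172))&(H[...,1]>130)&(H[...,2]>60)
    q=C[red&(C[...,2]>.098)&(C[...,2]<.112)&(np.linalg.norm(C[...,:2]-[.539,-.202],axis=2)<.05)]
    if len(q)>10: print("knob",len(q),cv2.minAreaRect((q[:,:2]*1000).astype(np.float32)),np.percentile(q[:,2],80))
E
```

```text
clock: 7.12
position: [0.5399, -0.1975, 0.1604]
ee_rot: [-0.0, 0.876, 0.483, 0.001]
contact_force: [0.3, -1.3, 0.2]
width: 0.0725
gripper_force: 0.0
clock: 7.38
position: [0.5383, -0.2029, 0.1601]
ee_rot: [0.0, 0.877, 0.48, -0.0]
contact_force: [-0.2, 0.6, 0.2]
width: 0.0726
gripper_force: 0.0
wrist tin 1163 [ 0.4644 -0.3643  0.0361] [0.0451 0.0354 0.0102] 0.03915117225686082
knob 1710 ((540.02978515625, -198.70960998535156), (51.43767166137695, 13.56243896484375), 57.82709503173828) 0.10639973599788143
top tin 60 [ 0.4702 -0.3573  0.0361] [0.0297 0.0203 0.0095] 0.03906552446275402
side tin 687 [ 0.4655 -0.3709  0.0373] [0.0454 0.0445 0.0123] 0.04011886507029494
knob 200 ((538.8385009765625, -201.4840087890625), (49.161460876464844, 14.313231468200684), 58.249935150146484) 0.10755223107496634
```

View pics/w2.png

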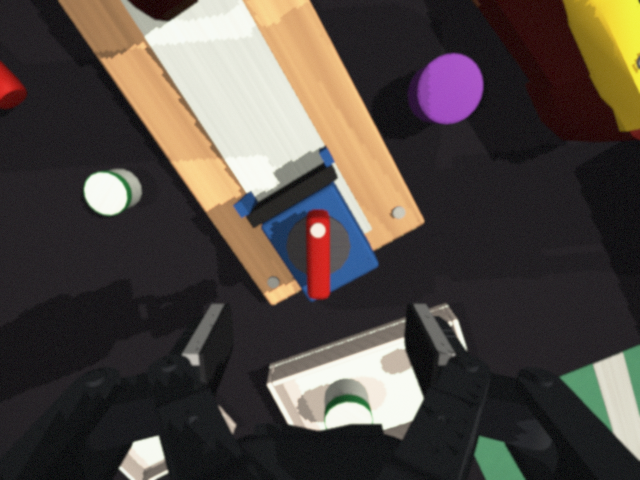

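The tin stands upright in the tray (345,405 in the wrist view, top at 0.039). The knob is at (318,255), bar aligned with the jaws' midplane, at (0.539, -0.2005). Gripping the knob next.

```bash
python3 -m pendant '[{"jaw":0.4,"tx":0.1,"ty":0.2,"tz":-3,"ax":0,"ay":0,"az":0},{"jaw":0.4,"tx":0.1,"ty":0.2,"tz":-6,"ax":0,"ay":0,"az":0},{"jaw":0.2,"tx":0.1,"ty":0.2,"tz":-7.9,"ax":0,"ay":0,"az":0},{"jaw":0,"tx":0.1,"ty":0.2,"tz":-7.9,"ax":0,"ay":0,"az":0},{"jaw":-1,"tx":0.1,"ty":0.2,"tz":-7.9,"ax":0,"ay":0,"az":0},{"jaw":-1,"tx":0.1,"ty":0.2,"tz":-7.9,"ax":0,"ay":0,"az":0},{"jaw":-1,"tx":0.1,"ty":0.2,"tz":-7.9,"ax":0,"ay":0,"az":0},{"jaw":-1,"tx":0.1,"ty":0.2,"tz":-7.9,"ax":0,"ay":0,"az":0}]' 60
```

```text
clock: 8.52
position: [0.5399, -0.2, 0.0823]
ee_rot: [0.001, 0.877, 0.481, 0.0]
contact_force: [-2.6, 0.5, 5.7]
width: 0.0128
gripper_force: 59.8
```

Gripped (12.8 mm). Turn counter-clockwise 60° to free it.

```bash
python3 -m pendant '[{"jaw":-1,"tx":0,"ty":0,"tz":0,"ax":0,"ay":0,"az":8},{"jaw":-1,"tx":0,"ty":0,"tz":0,"ax":0,"ay":0,"az":16},{"jaw":-1,"tx":0,"ty":0,"tz":0,"ax":0,"ay":0,"az":24},{"jaw":-1,"tx":0,"ty":0,"tz":0,"ax":0,"ay":0,"az":32},{"jaw":-1,"tx":0,"ty":0,"tz":0,"ax":0,"ay":0,"az":40},{"jaw":-1,"tx":0,"ty":0,"tz":0,"ax":0,"ay":0,"az":48},{"jaw":-1,"tx":0,"ty":0,"tz":0,"ax":0,"ay":0,"az":55},{"jaw":-1,"tx":0,"ty":0,"tz":0,"ax":0,"ay":0,"az":58},{"jaw":-1,"tx":0,"ty":0,"tz":0,"ax":0,"ay":0,"az":58},{"jaw":-1,"tx":0,"ty":0,"tz":0,"ax":0,"ay":0,"az":58}]' 60; python3 -c "
from rig import manip;s=manip.get_state();print(s['moment'],s['contact_force'])"
```

```text
clock: 9.78
position: [0.5403, -0.2, 0.0823]
ee_rot: [0.001, 0.534, 0.846, -0.0]
contact_force: [-1.4, -0.0, 5.7]
width: 0.0133
gripper_force: 59.8
[-0.03794598  0.23588961  0.10524989] [-1.39583611 -0.01321452  5.72709049]
```

```bash
python3 -m pendant '[{"jaw":-1,"tx":0.03,"ty":0.8,"tz":0,"ax":0,"ay":0,"az":0},{"jaw":-1,"tx":0.1,"ty":2.4,"tz":0,"ax":0,"ay":0,"az":0},{"jaw":-1,"tx":0.15,"ty":4,"tz":0,"ax":0,"ay":0,"az":0},{"jaw":-1,"tx":0.2,"ty":5.6,"tz":0,"ax":0,"ay":0,"az":0},{"jaw":-1,"tx":0.26,"ty":7.2,"tz":0,"ax":0,"ay":0,"az":0},{"jaw":-1,"tx":0.32,"ty":8.8,"tz":0,"ax":0,"ay":0,"az":0},{"jaw":-1,"tx":0.36,"ty":10,"tz":0,"ax":0,"ay":0,"az":0},{"jaw":-1,"tx":0.4,"ty":11,"tz":0,"ax":0,"ay":0,"az":0},{"jaw":-1,"tx":0.43,"ty":11.8,"tz":0,"ax":0,"ay":0,"az":0},{"jaw":-1,"tx":0.43,"ty":11.8,"tz":0,"ax":0,"ay":0,"az":0}]'
python3 - <<'E'
from rig import manip
from h import *
s=manip.get_state();print(s["contact_force"],s["moment"])
im=manip.get_image("side");C=cloud(im);H=hsv(im);cv2.imwrite("pics/s3.png",im["pixels"][150:340,190:430].repeat(3,0).repeat(3,1)) if 0 else None
cv2.imwrite("pics/s3.png",cv2.resize(im["pixels"][150:340,190:430],None,fx=3,fy=3))
E
```

```text
clock: 11.02
position: [0.5444, -0.0809, 0.0823]
ee_rot: [0.001, 0.534, 0.846, 0.0]
contact_force: [-0.8, 1.8, 5.8]
width: 0.0128
gripper_force: 59.8
[-0.80010203  1.76435625  5.84747958] [0.30153204 0.2862875  0.0297301 ]
```

View pics/s3.png

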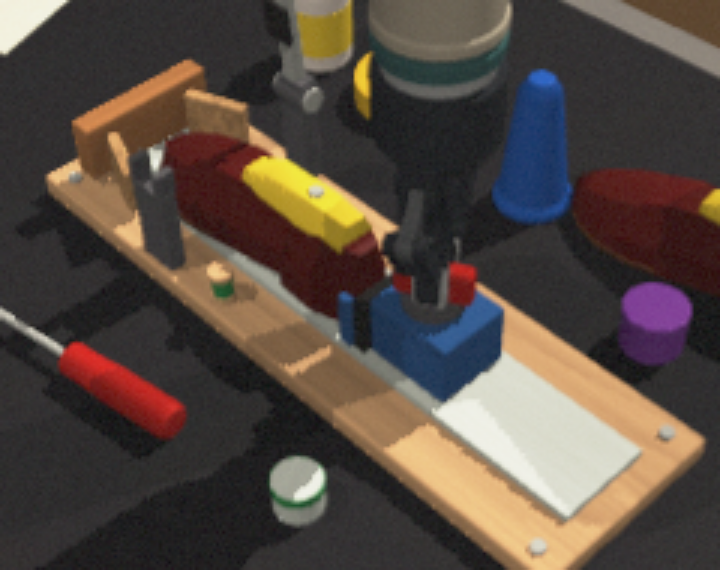

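The stop (430,330) has slid with the gripped knob to just behind the shoe's heel (335,280). The shoe is straight and the toe is still short of the block. Going on slowly while watching the force.

```bash
python3 -m pendant '[{"jaw":-1,"tx":0.02,"ty":0.5,"tz":0,"ax":0,"ay":0,"az":0},{"jaw":-1,"tx":0.04,"ty":1,"tz":0,"ax":0,"ay":0,"az":0},{"jaw":-1,"tx":0.06,"ty":1.5,"tz":0,"ax":0,"ay":0,"az":0},{"jaw":-1,"tx":0.07,"ty":2,"tz":0,"ax":0,"ay":0,"az":0},{"jaw":-1,"tx":0.09,"ty":2.5,"tz":0,"ax":0,"ay":0,"az":0},{"jaw":-1,"tx":0.1,"ty":2.8,"tz":0,"ax":0,"ay":0,"az":0},{"jaw":-1,"tx":0.1,"ty":2.8,"tz":0,"ax":0,"ay":0,"az":0}]'
python3 -m pendant '[{"jaw":-1,"tx":0.02,"ty":0.2,"tz":0,"ax":0,"ay":0,"az":0},{"jaw":-1,"tx":0.02,"ty":0.4,"tz":0,"ax":0,"ay":0,"az":0},{"jaw":-1,"tx":0.02,"ty":0.4,"tz":0,"ax":0,"ay":0,"az":0}]'
```

```text
clock: 11.95
position: [0.5454, -0.0549, 0.0823]
ee_rot: [0.001, 0.533, 0.846, -0.001]
contact_force: [-1.2, -4.2, 5.6]
width: 0.0128
gripper_force: 59.8
clock: 12.32
position: [0.5455, -0.0512, 0.0823]
ee_rot: [0.001, 0.533, 0.846, -0.001]
contact_force: [-2.3, -4.8, 6.0]
width: 0.0124
gripper_force: 59.8
```

```bash
python3 -m pendant '[{"jaw":-1,"tx":0.01,"ty":0.2,"tz":0,"ax":0,"ay":0,"az":0},{"jaw":-1,"tx":0.01,"ty":0.3,"tz":0,"ax":0,"ay":0,"az":0},{"jaw":-1,"tx":0.01,"ty":0.3,"tz":0,"ax":0,"ay":0,"az":0}]'
python3 -m pendant '[{"jaw":-1,"tx":0.01,"ty":0.1,"tz":0,"ax":0,"ay":0,"az":0},{"jaw":-1,"tx":0.01,"ty":0.2,"tz":0,"ax":0,"ay":0,"az":0},{"jaw":-1,"tx":0.01,"ty":0.2,"tz":0,"ax":0,"ay":0,"az":0}]'
```

```text
clock: 12.7
position: [0.5455, -0.0483, 0.0823]
ee_rot: [0.001, 0.533, 0.846, -0.001]
contact_force: [-2.4, -5.1, 5.3]
width: 0.0127
gripper_force: 59.8
clock: 13.08
position: [0.5456, -0.0463, 0.0823]
ee_rot: [0.001, 0.533, 0.846, -0.001]
contact_force: [-2.2, -5.5, 5.9]
width: 0.0127
gripper_force: 59.8
```

```bash
python3 -m pendant '[{"jaw":-1,"tx":0.01,"ty":0.1,"tz":0,"ax":0,"ay":0,"az":0},{"jaw":-1,"tx":0.01,"ty":0.2,"tz":0,"ax":0,"ay":0,"az":0},{"jaw":-1,"tx":0.01,"ty":0.2,"tz":0,"ax":0,"ay":0,"az":0}]'
python3 -m pendant '[{"jaw":-1,"tx":0.0,"ty":0.1,"tz":0,"ax":0,"ay":0,"az":0},{"jaw":-1,"tx":0.0,"ty":0.2,"tz":0,"ax":0,"ay":0,"az":0},{"jaw":-1,"tx":0.0,"ty":0.2,"tz":0,"ax":0,"ay":0,"az":0}]'
```

```text
clock: 13.45
position: [0.5457, -0.0456, 0.0823]
ee_rot: [0.002, 0.533, 0.846, -0.002]
contact_force: [-2.1, -8.5, 6.0]
width: 0.0127
gripper_force: 59.8
clock: 13.82
position: [0.5457, -0.0455, 0.0823]
ee_rot: [0.003, 0.533, 0.846, -0.004]
contact_force: [-4.1, -13.9, 5.1]
width: 0.0128
gripper_force: 59.7
```

Force jumped to 14 N with no further travel, so the shoe is home. Next, turn clockwise to lock (about 64°).

```bash
python3 -m pendant '[{"jaw":-1,"tx":0,"ty":0,"tz":0,"ax":0,"ay":0,"az":0},{"jaw":-1,"tx":0,"ty":0,"tz":0,"ax":0,"ay":0,"az":-8},{"jaw":-1,"tx":0,"ty":0,"tz":0,"ax":0,"ay":0,"az":-16},{"jaw":-1,"tx":0,"ty":0,"tz":0,"ax":0,"ay":0,"az":-24},{"jaw":-1,"tx":0,"ty":0,"tz":0,"ax":0,"ay":0,"az":-32},{"jaw":-1,"tx":0,"ty":0,"tz":0,"ax":0,"ay":0,"az":-40},{"jaw":-1,"tx":0,"ty":0,"tz":0,"ax":0,"ay":0,"az":-48},{"jaw":-1,"tx":0,"ty":0,"tz":0,"ax":0,"ay":0,"az":-56},{"jaw":-1,"tx":0,"ty":0,"tz":0,"ax":0,"ay":0,"az":-63},{"jaw":-1,"tx":0,"ty":0,"tz":0,"ax":0,"ay":0,"az":-65}]' 80
python3 -m pendant '[{"jaw":-1,"tx":0,"ty":0,"tz":0,"ax":0,"ay":0,"az":0},{"jaw":-1,"tx":0,"ty":0,"tz":0,"ax":0,"ay":0,"az":0},{"jaw":-1,"tx":0,"ty":0,"tz":0,"ax":0,"ay":0,"az":0}]'; python3 -c "
from rig import manip;s=manip.get_state();print(s['moment'],s['contact_force'])"
```

```text
clock: 15.08
position: [0.5452, -0.0454, 0.0824]
ee_rot: [0.004, 0.904, 0.427, -0.002]
contact_force: [-4.8, -13.2, 6.9]
width: 0.0125
gripper_force: 81.6
clock: 15.45
position: [0.5452, -0.0454, 0.0824]
ee_rot: [0.004, 0.904, 0.428, -0.002]
contact_force: [-4.0, -13.5, 7.2]
width: 0.0123
gripper_force: 81.6
[-2.1017757   0.7060799  -0.08627884] [ -4.04314096 -13.53781319   7.18056916]
```

Bar now at jig angle about -0.65, joint about 1.35. Release, lift and check.

```bash
python3 -m pendant '[{"jaw":-0.2,"tx":0,"ty":0,"tz":0,"ax":0,"ay":0,"az":0},{"jaw":-0.2,"tx":0,"ty":0,"tz":0,"ax":0,"ay":0,"az":0},{"jaw":-0.2,"tx":0,"ty":0,"tz":0,"ax":0,"ay":0,"az":0},{"jaw":-0.2,"tx":0,"ty":0,"tz":3,"ax":0,"ay":0,"az":0},{"jaw":-0.2,"tx":0,"ty":0,"tz":8,"ax":0,"ay":0,"az":0},{"jaw":-0.2,"tx":-2,"ty":-5,"tz":14,"ax":0,"ay":0,"az":10},{"jaw":-0.2,"tx":-4,"ty":-10,"tz":18,"ax":0,"ay":0,"az":20},{"jaw":-0.2,"tx":-4,"ty":-10,"tz":20,"ax":0,"ay":0,"az":30},{"jaw":-1,"tx":-4,"ty":-10,"tz":20,"ax":0,"ay":0,"az":37},{"jaw":-1,"tx":-4,"ty":-10,"tz":20,"ax":0,"ay":0,"az":37}]'
python3 - <<'E'
from rig import manip
from h import *
np.set_printoptions(precision=4,suppress=True)
d={n:manip.get_image(n) for n in("wrist","top","side")};pickle.dump(d,open("d4.pkl","wb"))
R=np.array([[.0365,.9993],[-.9993,.0365]]);o=np.array([.5505,.0837])
for n,im in d.items():
    C=cloud(im).copy();C[...,:2]=(C[...,:2]-o)@R.T;H=hsv(im);h,S,V=H[...,0],H[...,1],H[...,2];x,y,z=C[...,0],C[...,1],C[...,2]
    red=((h<8)|(h>172))&(S>120)&(V>60)
    def pr(k,m):
        q=C[m]
        if len(q)>8: print(n,k,len(q),np.median(q,0),np.percentile(q,2,axis=0),np.percentile(q,98,axis=0))
        return q
    q=pr("knob",red&(z>.098)&(z<.112)&(x<-.09)&(x>-.18)&(abs(y)<.05))
    if len(q)>8: print(cv2.minAreaRect((q[:,:2]*1000).astype(np.float32)))
    pr("shoe",((h<8)|(h>172))&(S>80)&(z>.032)&(z<.101)&(abs(y)<.045)&(x>-.1)&(x<.128))
    pr("black face",(V<60)&(z>.05)&(z<.08)&(abs(y)<.036)&(x>-.13)&(x<-.07))
    pr("bar/ball",(z>.11)&(z<.275)&(abs(x-.035)<.03)&(y<-.02)&(y>-.16))
    pr("ball",red&(z>.2)&(z<.28)&(abs(x-.035)<.03)&(y<-.02)&(y>-.16))
im=d["side"];a=cv2.resize(im["pixels"][100:300,180:420],None,fx=2,fy=2,interpolation=2)
b=cv2.resize(d["wrist"]["pixels"],(534,400));cv2.imwrite("pics/c4.png",cv2.resize(np.hstack([a,b]),None,fx=.78,fy=.78))
E
```

```text
clock: 16.7
position: [0.5055, -0.1405, 0.2813]
ee_rot: [0.0, 0.723, 0.691, 0.0]
contact_force: [-0.2, -0.4, 0.3]
width: 0.0005
gripper_force: 0.0
wrist knob 917 [-0.1313  0.0024  0.1058] [-0.1487 -0.0144  0.1019] [-0.1093  0.0179  0.1075]
((-129.35745239257812, 0.7192821502685547), (13.867254257202148, 50.0997200012207), 52.101806640625)
wrist shoe 1415 [-0.078   0.0138  0.0707] [-0.0888 -0.0208  0.0498] [-0.0446  0.0292  0.0849]
wrist black face 1156 [-0.0921  0.0119  0.0696] [-0.1174 -0.0284  0.0525] [-0.0715  0.0315  0.0795]
top shoe 1171 [0.0691 0.0096 0.063 ] [-0.083  -0.0219  0.0442] [0.1205 0.0351 0.0821]
top bar/ball 358 [ 0.0319 -0.0498  0.2247] [ 0.0246 -0.0627  0.118 ] [ 0.0454 -0.0396  0.2628]
top ball 168 [ 0.0337 -0.0477  0.259 ] [ 0.0243 -0.0586  0.2504] [ 0.0455 -0.0388  0.2634]
side knob 144 [-0.137   0.0053  0.1064] [-0.1524 -0.0131  0.099 ] [-0.1124  0.0185  0.1093]
((-131.11839294433594, 0.7986488342285156), (13.906607627868652, 52.225914001464844), 52.18421936035156)
side shoe 1396 [0.0083 0.0234 0.0642] [-0.0891 -0.0123  0.0349] [0.1097 0.0337 0.0836]
side black face 156 [-0.0943  0.0189  0.0704] [-0.1262 -0.0127  0.0531] [-0.0751  0.033   0.079 ]
side bar/ball 589 [ 0.0303 -0.052   0.1943] [ 0.0236 -0.0663  0.1138] [ 0.0433 -0.0409  0.2623]
side ball 127 [ 0.029  -0.0466  0.2563] [ 0.0231 -0.0589  0.2458] [ 0.0411 -0.0394  0.2633]
```

View pics/c4.png

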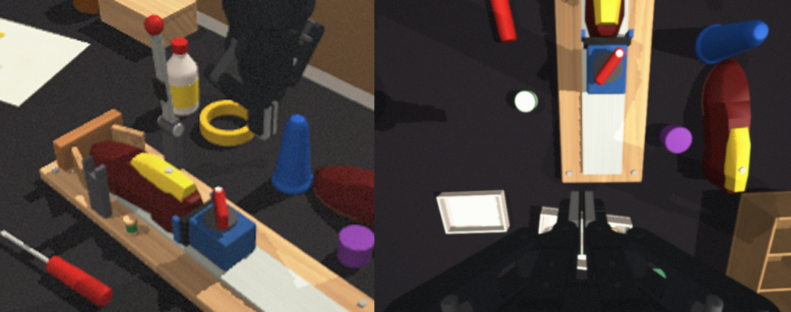

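Stop is against the heel, knob at about 1.36, and the shoe is straight and home at the toe block (side crop, block at (90,140)). The bar is upright at θ of about 1.46, its ball at crop (153,25). Now move round behind the bar with the fingers shut.

```bash
python3 -m pendant '[{"jaw":-1,"tx":5,"ty":3,"tz":2,"ax":0,"ay":0,"az":0},{"jaw":-1,"tx":10,"ty":6,"tz":2,"ax":0,"ay":0,"az":0},{"jaw":-1,"tx":14.5,"ty":9,"tz":2,"ax":0,"ay":0,"az":0},{"jaw":-1,"tx":16,"ty":13,"tz":2,"ax":0,"ay":0,"az":0},{"jaw":-1,"tx":15.5,"ty":18,"tz":2,"ax":0,"ay":0,"az":0},{"jaw":-1,"tx":14.8,"ty":23,"tz":2,"ax":0,"ay":0,"az":0},{"jaw":-1,"tx":14.3,"ty":25.7,"tz":2,"ax":0,"ay":0,"az":0},{"jaw":-1,"tx":14.3,"ty":25.7,"tz":-2,"ax":0,"ay":0,"az":0},{"jaw":-1,"tx":14.3,"ty":25.7,"tz":-6,"ax":0,"ay":0,"az":0},{"jaw":-1,"tx":14.3,"ty":25.7,"tz":-7.1,"ax":0,"ay":0,"az":0}]'
python3 -m pendant '[{"jaw":-1,"tx":0,"ty":0,"tz":0,"ax":0,"ay":0,"az":0}]'
```

```text
clock: 18.1
position: [0.6465, 0.1169, 0.2064]
ee_rot: [-0.002, 0.722, 0.691, -0.003]
contact_force: [-0.4, 0.5, 0.4]
width: 0.0004
gripper_force: 0.0
clock: 18.23
position: [0.6485, 0.1166, 0.2096]
ee_rot: [-0.0, 0.723, 0.691, -0.001]
contact_force: [0.1, 0.2, 1.1]
width: -0.0001
gripper_force: 0.0
```

```bash
python3 -m pendant '[{"jaw":-1,"tx":-2,"ty":0,"tz":0,"ax":0,"ay":0,"az":0},{"jaw":-1,"tx":-4.5,"ty":0,"tz":0,"ax":0,"ay":0,"az":0},{"jaw":-1,"tx":-7.3,"ty":0.1,"tz":-1.2,"ax":0,"ay":0,"az":0},{"jaw":-1,"tx":-9.5,"ty":0.2,"tz":-2.9,"ax":0,"ay":0,"az":0},{"jaw":-1,"tx":-11.2,"ty":0.3,"tz":-5.1,"ax":0,"ay":0,"az":0},{"jaw":-1,"tx":-12.3,"ty":0.3,"tz":-7.6,"ax":0,"ay":0,"az":0},{"jaw":-1,"tx":-12.5,"ty":0.3,"tz":-9.3,"ax":0,"ay":0,"az":0},{"jaw":-1,"tx":-12.6,"ty":0.3,"tz":-10.2,"ax":0,"ay":0,"az":0},{"jaw":-1,"tx":-12.6,"ty":0.3,"tz":-10.2,"ax":0,"ay":0,"az":0}]'
```

```text
clock: 19.35
position: [0.5234, 0.1194, 0.1088]
ee_rot: [0.001, 0.723, 0.691, 0.001]
contact_force: [0.5, -1.0, -0.1]
width: -0.0003
gripper_force: 0.0
```

```bash
python3 -m pendant '[{"jaw":-1,"tx":0,"ty":0,"tz":-0.4,"ax":0,"ay":0,"az":0},{"jaw":-1,"tx":0,"ty":0,"tz":-0.7,"ax":0,"ay":0,"az":0},{"jaw":-1,"tx":0,"ty":0,"tz":-0.9,"ax":0,"ay":0,"az":0},{"jaw":-1,"tx":0,"ty":0,"tz":-0.9,"ax":0,"ay":0,"az":0}]'
python3 - <<'E'
from rig import manip
from h import *
im=manip.get_image("side");cv2.imwrite("pics/s5.png",cv2.resize(im["pixels"][100:300,180:420],None,fx=3,fy=3,interpolation=2))
E
```

```text
clock: 19.85
position: [0.5233, 0.1194, 0.1]
ee_rot: [0.001, 0.722, 0.691, 0.001]
contact_force: [-0.6, 0.0, 5.2]
width: -0.0004
gripper_force: 2.4
```

View pics/s5.png

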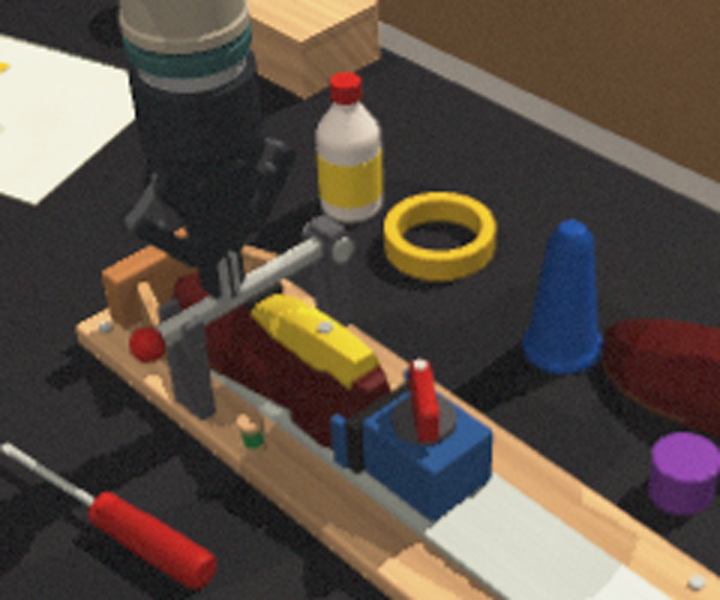

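The bar lies across the shoe from the hinge (335,245) into the catch (190,340), ball at (147,345). Press slightly more until the force shows the end stop.

```bash
python3 -m pendant '[{"jaw":-1,"tx":0,"ty":0,"tz":-0.2,"ax":0,"ay":0,"az":0},{"jaw":-1,"tx":0,"ty":0,"tz":-0.3,"ax":0,"ay":0,"az":0},{"jaw":-1,"tx":0,"ty":0,"tz":-0.3,"ax":0,"ay":0,"az":0}]'
python3 -m pendant '[{"jaw":-1,"tx":0,"ty":0,"tz":-0.2,"ax":0,"ay":0,"az":0},{"jaw":-1,"tx":0,"ty":0,"tz":-0.2,"ax":0,"ay":0,"az":0},{"jaw":-1,"tx":0,"ty":0,"tz":-0.2,"ax":0,"ay":0,"az":0}]'
```

```text
clock: 20.27
position: [0.5233, 0.1194, 0.0997]
ee_rot: [0.001, 0.722, 0.691, 0.001]
contact_force: [-5.5, -0.9, 22.3]
width: -0.0001
gripper_force: 11.2
clock: 20.65
position: [0.5234, 0.1194, 0.0996]
ee_rot: [0.001, 0.722, 0.691, 0.002]
contact_force: [-8.4, -2.2, 33.2]
width: 0.0001
gripper_force: 16.8
```

At its end stop (33 N, no travel). Retreat upwards and towards the robot, then check everything.

```bash
python3 -m pendant '[{"jaw":-1,"tx":0,"ty":0,"tz":2,"ax":0,"ay":0,"az":0},{"jaw":-1,"tx":0,"ty":0,"tz":7,"ax":0,"ay":0,"az":0},{"jaw":-1,"tx":0,"ty":0,"tz":13,"ax":0,"ay":0,"az":0},{"jaw":-1,"tx":-5,"ty":0,"tz":17,"ax":0,"ay":0,"az":0},{"jaw":-1,"tx":-10,"ty":0,"tz":20,"ax":0,"ay":0,"az":0},{"jaw":-1,"tx":-15,"ty":2,"tz":20,"ax":0,"ay":0,"az":0},{"jaw":-1,"tx":-18,"ty":4,"tz":20,"ax":0,"ay":0,"az":0},{"jaw":-1,"tx":-18,"ty":4,"tz":20,"ax":0,"ay":0,"az":0},{"jaw":-1,"tx":-18,"ty":4,"tz":20,"ax":0,"ay":0,"az":0}]'
python3 - <<'E'
from rig import manip
from h import *
np.set_printoptions(precision=4,suppress=True)
d={n:manip.get_image(n) for n in("top","side")}
R=np.array([[.0365,.9993],[-.9993,.0365]]);o=np.array([.5505,.0837])
for n,im in d.items():
    C=cloud(im).copy();tin=C[(np.linalg.norm(C[...,:2]-[.464,-.37],axis=2)<.04)&(C[...,2]>.031)&(C[...,2]<.055)]
    if len(tin):print(n,"tin",(tin.min(0)+tin.max(0))/2,np.ptp(tin,0))
    C[...,:2]=(C[...,:2]-o)@R.T;H=hsv(im);h,S,V=H[...,0],H[...,1],H[...,2];x,y,z=C[...,0],C[...,1],C[...,2]
    red=((h<8)|(h>172))&(S>120)&(V>60)
    def pr(k,m):
        q=C[m]
        if len(q)>8: print(n,k,len(q),np.median(q,0),np.percentile(q,2,axis=0),np.percentile(q,98,axis=0))
        return q
    q=pr("knob",red&(z>.098)&(z<.112)&(x<-.09)&(x>-.18)&(abs(y)<.05))
    if len(q)>8: print(cv2.minAreaRect((q[:,:2]*1000).astype(np.float32)))
    pr("shoe",((h<8)|(h>172))&(S>80)&(z>.028)&(z<.101)&(abs(y)<.045)&(x>-.1)&(x<.129))
    pr("ball",red&(z>.07)&(z<.28)&(abs(x-.035)<.03)&(y>.075)&(y<.12))
cv2.imwrite("pics/end.png",np.hstack([cv2.resize(d["top"]["pixels"][100:320,170:530],(400,244)),cv2.resize(d["side"]["pixels"][100:430,170:530],(400,366))[:244]]) if 0 else d["side"]["pixels"])
E
```

```text
clock: 21.78
position: [0.3431, 0.1592, 0.2942]
ee_rot: [0.0, 0.722, 0.691, 0.0]
contact_force: [0.4, 0.1, -0.8]
width: 0.0002
gripper_force: 0.0
top tin [ 0.4627 -0.3692  0.037 ] [0.0451 0.0443 0.0118]
top knob 149 [-0.1328  0.0053  0.1051] [-0.1485 -0.0084  0.1005] [-0.1152  0.0186  0.1087]
((-133.2402801513672, 4.77446174621582), (13.774463653564453, 40.534278869628906), 51.33082962036133)
top shoe 945 [0.0774 0.0092 0.0612] [-0.0851 -0.0225  0.0429] [0.1208 0.0363 0.0831]
top ball 118 [0.0333 0.0954 0.1016] [0.0239 0.0859 0.093 ] [0.0461 0.1048 0.1064]
side tin [ 0.4649 -0.371   0.0369] [0.0456 0.0444 0.0115]
side knob 145 [-0.1354  0.0048  0.1065] [-0.1522 -0.0119  0.0986] [-0.1119  0.0181  0.109 ]
((-131.42431640625, 0.9673900604248047), (13.96480655670166, 50.01880645751953), 52.54310607910156)
side shoe 1199 [-0.007   0.0248  0.0619] [-0.0896 -0.0084  0.0313] [0.111  0.0339 0.0843]
side ball 114 [0.0288 0.095  0.1003] [0.0227 0.0843 0.0885] [0.0389 0.1028 0.1072]
```

View pics/end.png

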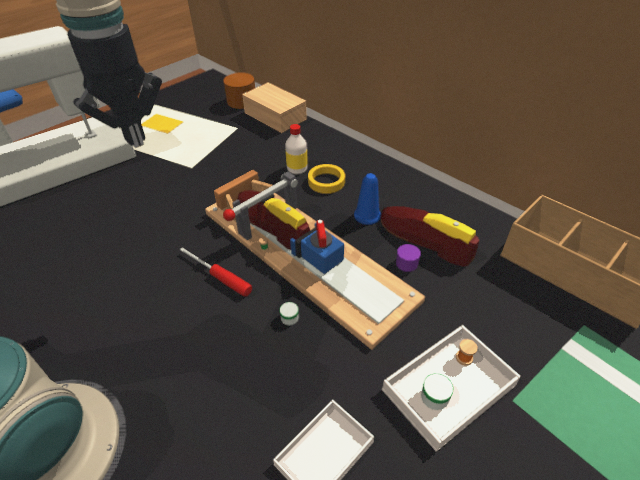

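The final view shows the tin upright in the tray (437,388), the stop at the heel (322,248), and the bar closed with its ball at (229,214), top at 0.106 as expected. The bystanders have not moved.

```bash
python3 -c "
from rig import manip;print(manip.sign_off())"
```

```text
the job is handed in; nothing more can be done
None
```

The job is handed in and no verdict came back; my last measurements show the tin upright in the tray, the shoe home with the stop against its heel, the knob tight (about 1.36 rad) and the hold-down bar closed, at about 22 s on the clock.

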